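# Open the squeeze-tab cap of a paint canister

## Task

Open the paint canister: squeeze the two tabs of its cap together, turn the cap anticlockwise (seen from above) under that squeeze until you feel it come up against its stop, then lift it straight off and lower it into the flat steel tray, upright, and let go. Squeeze and turn gently: never force the cap against the canister, never crush the tabs, do not drop the cap, and leave the spray-gun cup and the two sanding blocks where they are.

Things in the scene. Friction and masses are not known exactly. Their poses are not given: they have to be found in the camera images.
- canister: Aluminium paint canister, 100 mm across, bolted in a square holder on the bench; it cannot move. Origin: centre of the holder's underside, z up on the axis. While the cap is locked, its y axis (through the tabs) lies along the canister's y axis within about 3 degrees. More than 30 N between cap and canister, in any direction, damages the neck.
- shoulder (a point): On the axis, at the canister's flat shoulder, 107 mm above its origin. A collar stands on the shoulder, 60 mm inside, 69 mm outside, 10 mm high, with a 15 mm slot at +y and -y. The turning stop, hidden in the cap, lies anywhere from 25 to 80 degrees anticlockwise of the locked position, and must be felt. The cap lifts freely only within the last 6 degrees before the stop.
- cap_grip (a point): Point on the cap's axis midway up the tabs: grasp here. Locked: 26 mm above the shoulder. z up, y through the tabs. At +y and -y stands a flat tab, 18 mm wide (x), from 14 mm below to 14 mm above this point; outer faces 64 mm apart when free, 53 mm when fully pressed. Fingers come down outside the tabs, tips at most 12 mm below this point to clear the collar.
- cap_top (a point): Centre of the top of the round black plastic cap, 4 mm above cap_grip; the tabs rise 10 mm above it. Cap: 46 mm across, 27 mm high, about 90 g, lower edge 27 mm below this point. Below each tab a tooth sits in a collar slot and stops the cap turning. On the neck the cap has about 1 mm of sideways play and, until free, 2.5 mm of lift.
- cap: The same cap; origin at the centre of its lower edge, 23 mm below cap_grip, same axes.
- tab_left (a joint): Press-in of the tab at +y of the cap, m: 0 free, 0.0055 fully in. Spring force 3.6 N free to 6.9 N fully in. Its tooth clears the collar from about 0.0042 on; keep it squeezed while turning and lifting. More than 120 N of the fingers on the cap in all (60 N a side) crushes the tabs.
- tab_right (a joint): The same for the tab at -y of the cap.
- tray_in (a point): Centre of the inner floor of a flat steel tray fixed on the bench, 170 x 170 mm outside, walls 4 mm thick and 14 mm high, floor 4 mm thick. z up, x and y along its sides. The cap stands in it with cap_grip 23 mm above this point.
- spray_cup: Bystander: closed aluminium spray-gun cup, 78 mm across, 94 mm high; origin at the centre of its underside.
- block_a: Bystander: wooden sanding block lying flat, 90 (x) x 34 x 24 mm; origin at the centre of its underside.
- block_b: Bystander: shorter sanding block lying flat, 70 (x) x 34 x 24 mm; origin at the centre of its underside.
Mind the look-alikes: they are no part of the job. What is meant by the cap is not red, and is the larger of those in its own colour.

How it is judged:
By the outcome, as a careful person would: the job done as asked, in the order asked, and still so for the second after the job is handed in, with the robot touching nothing.
It also fails if it takes over 72 s, if anything falls off the work surface, if the arm or the gripper's body presses on something with over 40 N, if the wrist force passes 120 N, or if a joint passes its speed limit or range.

## Robot

A 6-joint arm with a two-finger parallel gripper is mounted at the origin on the work surface. World frame = base frame: x ahead of the robot, y to its left, z up, the work surface at z = 0. Lengths are in mm, angles in rad, forces in N, time in s.
With the tool pointing down it reaches from about 350 to 875 mm from the base axis. Payload 4.2 kg.
Tool frame: the origin (TCP) lies between the finger pads; the fingertips stand 19 mm ahead of it and the grasp point (between the pads) is the TCP; z points along the fingers, x is the direction in which the jaws open and shut, and the axes are right-handed (so a half turn about z gives the same grasp; the last joint's range is limited). The gripper opens to 87 mm and grips with 3 to 60 N. Pads are 19 mm wide; open, the fingers measure 117 mm over their backs; the gripper's body (75 mm by 190 mm) begins 51 mm behind the grasp point.
Start: joints at [1.444, 0.385, 0.008, 0, -1.194, -0.259], TCP at [235.155, 579.052, 241.55] pointing down, gripper open.
Joint ranges: [-3.14, 3.14], [-1.21, 2.06], [-1.07, 1.41], [-3.16, 2.05], [-2.99, -0.16], [-3.1, 3.1]. Speed limits (rad/s): [2.79, 2.79, 3.14, 3.14, 3.14, 3.14].

## Interface

Orientations are given as a rotation vector (axis times angle).
In Python, from rig import r gives the robot as it stands. The module is installed in compiled form; this text tells all that it offers.
- The arm moves only by the tool arm_command, never from a script. Its argument "targets" is text: rows parted by semicolons, each of 5 numbers parted by spaces: the gripper command: -1 is shut, 1 is fully open, values between are in proportion, then the shift along the world's x, y, z in cm, then the turn about the world's z in rad. A call has 1 to 12 rows; each row shifts and turns the pose as measured when the row begins; what a row does not reach is not made up. A row lasts 1/12 s, in which the tool goes at most 41.7 mm and 7.16 degrees, less where a joint would pass 70% of its speed; a pose out of reach is approached as far as the arm can. A call with a gripper value outside its range is refused whole. The fingers move at their own pace and stop on an object; "force" is the grip in N (left out, the last holds). Time passes only in rows, so rows that do not move let the fingers close. It gives the time, the measured TCP pose, the force and the opening at its end, in the units of the state.
- r.state(): the state, without advancing time (a new reading comes with each control period).
- r.snapshot(name): name is "side" or "top"; returns the picture (420x560x3 uint8, red, green, blue); there is no depth.
- r.camera_model(name): a dict with "fx", "fy", "cx", "cy" (pixels), "R" (3x3) and "t" (3): a world point X has camera coordinates R X + t. Camera axes: x right, y down, z forward; pixel columns grow to the right and rows downward; lengths in mm; the calibration is good to about 2 mm. A picture is of the moment at which its call begins. camera_model takes no time and is no camera call.
- r.sign_off(): hands the job in, once; it reports no verdict.
The state is a dict: "time_s": time; "q": joint angles; "joint_velocities": joint speeds; "effort": joint torques, N m; "tcp_pos": TCP position; "orientation": TCP orientation; "contact_force": force on the tool from outside, world axes, zero at the start; "wrist_torque": the same for the moment, N m; "opening": finger opening in mm.
Only numpy, scipy, OpenCV 4.12 (cv2) and the standard library are available. Lean on these libraries where they do the work, as an engineer would, in place of code of your own. Each camera call takes 0.05 s, during which the arm holds its last target. There are 200 camera calls.

## Working session

There is one attempt and no reset: what is moved stays moved. The work goes in short steps, Python scripts to look and compute and a tool call to move; the robot and the scene stay as the last step left them, time stands still between calls to the robot, and variables do not carry over. Pictures are saved under pics/ and viewed, about 8 in all and at most 12, crops included, and the job is handed in when it is done.

Besides the shell and the picture viewer there is one more tool, called as name(argument=value, ...) on one line, values as JSON. arm_command: Moves the arm, as the interface text tells. Its arguments: {"type":"object","properties":{"targets":{"type":"string"},"force":{"type":"number"}},"required":["targets"]}

```bash
mkdir -p pics; python3 - <<'E'
from rig import r
import cv2,numpy as np
for n in("top","side"):
    im=r.snapshot(n); cv2.imwrite(f"pics/{n}0.png",im[:,:,::-1]); m=r.camera_model(n); print(n,m)
    
s=r.state();print(s)
E
```

```text
top {'fx': 524.9635398351104, 'fy': 524.9635398351104, 'cx': 277.27209461870456, 'cy': 211.6433035747641, 'R': array([[-0.07479267, -0.99719363, -0.00330409],
       [-0.97717221,  0.0739509 , -0.19916258],
       [ 0.19884799, -0.01166724, -0.97996089]]), 't': array([  6.62336307, 586.77895195, 999.8437614 ])}
side {'fx': 461.8165764033467, 'fy': 461.8165764033467, 'cx': 281.35064085355066, 'cy': 214.96002253051014, 'R': array([[-0.77909765, -0.62648178, -0.02296599],
       [-0.28743135,  0.38952875, -0.87501461],
       [ 0.55712662, -0.67512068, -0.48355143]]), 't': array([448.12607993, 291.20599267, 531.42124374])}
{'time_s': 0.1, 'q': array([ 1.44365398e+00,  3.85512101e-01,  6.78634363e-03, -3.99138322e-04,
       -1.19399892e+00, -2.58564036e-01]), 'joint_velocities': array([ 0.00180917, -0.00077383,  0.0018199 ,  0.00250585,  0.00014644,
       -0.0008929 ]), 'effort': array([-4.46827144e-04, -3.91687024e+01,  1.87935644e+01,  4.23189729e+00,
        1.34634748e-02, -7.49131436e-05]), 'tcp_pos': array([234.96026702, 578.63088068, 240.56402135]), 'orientation': array([ 1.75343990e+00, -2.60486322e+00,  1.89282069e-03]), 'contact_force': array([ 0.13321941, -0.41787991,  0.43669273]), 'wrist_torque': array([ 0.00105102, -0.00322197,  0.00402714]), 'opening': 86.81394543347561}
```

View pics/top0.png

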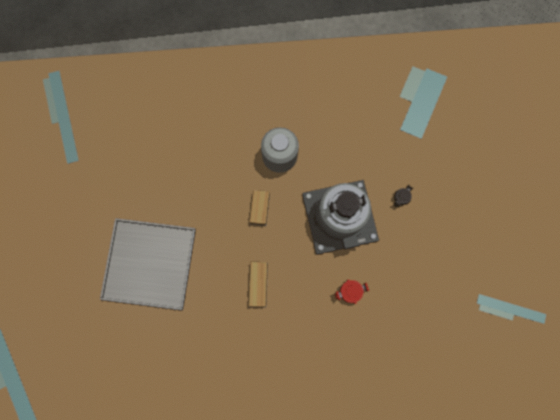

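View pics/side0.png

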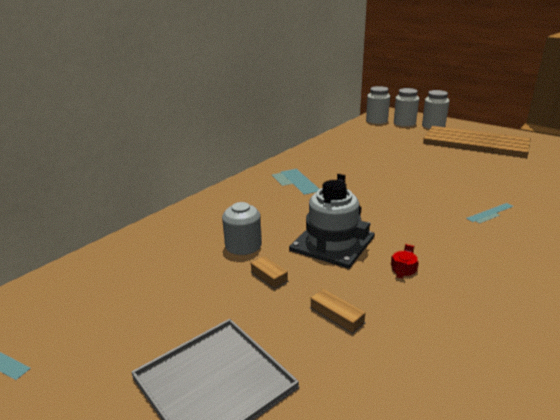

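Cap candidates in the top view: black cap on the canister (348,205), small black cap on the bench (403,197) and red cap (351,292). I choose the first, which is the larger black one and sits on the canister. Next is a close crop to check it. The tray is centred near (149,264), the cup at (280,148), and the blocks at (260,207) and (258,284).

```bash
cat >h.py <<'E'
from rig import r
import cv2,numpy as np
def ray(n,u,v,z):
    m=r.camera_model(n);d=np.array([(u-m['cx'])/m['fx'],(v-m['cy'])/m['fy'],1.]);R=np.array(m['R']);c=-R.T@m['t'];w=R.T@d
    return c+w*(z-c[2])/w[2]
def proj(n,X):
    m=r.camera_model(n);p=np.array(m['R'])@np.array(X,float)+m['t'];return np.array([m['cx']+m['fx']*p[0]/p[2],m['cy']+m['fy']*p[1]/p[2]])
def crop(src,out,u,v,h,k):
    im=cv2.imread(src)[v-h:v+h,u-h:u+h];cv2.imwrite(out,cv2.resize(np.clip(im.astype(float)*1.6,0,255).astype(np.uint8),None,fx=k,fy=k,interpolation=cv2.INTER_CUBIC))
E
python3 - <<'E'
from h import *
a=cv2.imread('pics/top0.png')[170:260,300:390];b=cv2.imread('pics/side0.png')[165:265,285:385]
f=lambda i,k:cv2.resize(np.clip(i*2.,0,255).astype(np.uint8),None,fx=k,fy=k,interpolation=cv2.INTER_CUBIC)
A=f(a,4.4444);B=f(b,4);cv2.imwrite('pics/c1.png',np.hstack([A,B]))
for u,v in[(308,196),(321,247),(373,235),(360,188)]:print('hold',u,v,ray('top',u,v,12))
for c in[(117,221),(195,229),(183,308),(103,299)]:print('tray',ray('top',*c,14))
E
```

```text
hold 308 196 [ 624.00578702 -105.55455155   12.        ]
hold 321 247 [ 513.48584189 -123.09592529   12.        ]
hold 373 235 [ 530.44276174 -233.65499904   12.        ]
hold 360 188 [ 633.05411306 -217.3210783    12.        ]
tray [600.15849774 298.96361503  14.        ]
tray [570.80012496 136.35188447  14.        ]
tray [410.14600921 167.75290788  14.        ]
tray [440.39859308 329.72175489  14.        ]
```

View pics/c1.png

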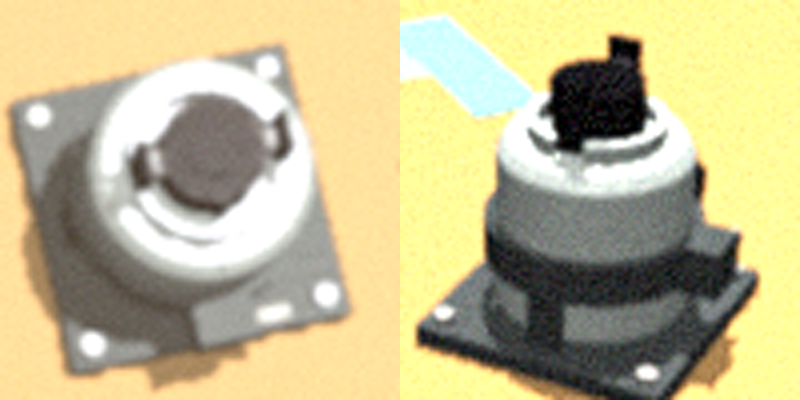

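The crop confirms the black cap on the canister, centred at top pixel (347.9,204.2), with tabs at (332.8,207.1) and (363.2,200.6).

```bash
python3 - <<'E'
from h import *
f=lambda x,y:(300+x/4.4444,170+y/4.4444)
print('cap',ray('top',*f(213,150),137))
a=ray('top',*f(144,165),147);b=ray('top',*f(283,136),147);print(a,b,(a+b)/2,np.linalg.norm(a-b))
d=b-a;print('tab dir deg',np.degrees(np.arctan2(d[1],d[0])))
# holder corners
H=[f(10,105),f(70,372),f(352,312),f(283,43)]
P=np.array([ray('top',*c,8) for c in H]);print(P,P.mean(0));
for i in range(4):
  e=P[(i+1)%4]-P[i];print(np.linalg.norm(e),np.degrees(np.arctan2(e[1],e[0])))
g=lambda x,y:(285+x/4,165+y/4)
print('side cap top',ray('side',*g(598,85),137), 'tab far top',ray('side',*g(625,42),147))
T=np.array([ray('top',*c,14) for c in[(117,221),(195,229),(183,308),(103,299)]]);print('tray',T.mean(0))
from scipy.spatial.transform import Rotation as R
s=r.state();print(R.from_rotvec(s['orientation']).as_matrix())
E
```

```text
cap [ 574.84817001 -169.44688232  137.        ]
[ 568.57725208 -138.6891549   147.        ] [ 576.50918129 -197.63739577  147.        ] [ 572.54321668 -168.16327533  147.        ] 59.47949732505708
tab dir deg -82.33645203800967
[[ 631.02532421  -94.08555415    8.        ]
 [ 500.83214485 -111.27923191    8.        ]
 [ 519.0988652  -246.12891039    8.        ]
 [ 651.67649966 -227.8223671     8.        ]] [ 575.65820848 -169.82901589    8.        ]
131.3235946361553 -172.4768923044562
136.0812582899825 -82.2856766277296
133.83556585065847 7.86178367379507
135.3218614424244 98.77808441662728
side cap top [ 415.91657475 -273.63963812  137.        ] tab far top [ 417.51041488 -306.71783018  147.        ]
tray [505.37580625 233.19754057  14.        ]
[[-3.76349512e-01 -9.26477560e-01 -6.12653729e-04]
 [-9.26475691e-01  3.76349987e-01 -1.86569843e-03]
 [ 1.95909996e-03 -1.34545908e-04 -9.99998072e-01]]
```

arm_command(targets="1 1.4 -3.1 0 -0.11;1 1.4 -3.1 0 -0.11;1 1.4 -3.1 0 -0.11;1 1.4 -3.1 0 -0.11;1 1.4 -3.1 0 -0.11;1 1.4 -3.1 0 -0.11;1 1.4 -3.1 0 -0.11;1 1.4 -3.1 0 -0.11;1 1.4 -3.1 0 -0.11;1 1.4 -3.1 0 -0.11;1 1.4 -3.1 0 -0.11;1 1.4 -3.1 0 -0.11", force=20)

```text
time_s: 1.1
tcp_pos: [402.0, 192.2, 233.2]
orientation: [-0.293, -3.116, 0.006]
contact_force: [0.6, -0.5, 0.9]
opening: 87.0
```

```bash
cat >>h.py <<'E'
from scipy.spatial.transform import Rotation as Ro
def st():
    s=r.state();M=Ro.from_rotvec(s['orientation']).as_matrix();y=np.degrees(np.arctan2(M[1,0],M[0,0]))
    print('t',round(s['time_s'],2),'p',s['tcp_pos'].round(1),'yaw',y.round(1),'tilt',M[:2,2].round(3),'q',s['q'].round(2),'F',s['contact_force'].round(1),'T',s['wrist_torque'].round(2),'o',round(s['opening'],1))
E
python3 - <<'E'
from h import *
st();g=lambda x,y:(285+(x-400)/4,165+y/4)
print('side cap top',ray('side',*g(598,85),137), 'tab far top',ray('side',*g(625,42),147))
E
```

```text
t 1.1 p [402.  192.2 233.2] yaw 169.2 tilt [-0.012 -0.003] q [ 0.81  0.09 -0.41 -0.01 -1.08 -0.99] F [ 0.6 -0.5  0.9] T [ 0.07 -0.2  -0.04] o 87.0
side cap top [ 569.57840366 -161.87382761  137.        ] tab far top [ 574.57016687 -193.20853903  147.        ]
```

arm_command(targets="1 1.4 -3 0 -0.104;1 1.4 -3 0 -0.104;1 1.4 -3 0 -0.104;1 1.4 -3 0 -0.104;1 1.4 -3 0 -0.104;1 1.4 -3 0 -0.104;1 1.4 -3 0 -0.104;1 1.4 -3 0 -0.104;1 1.4 -3 0 -0.104;1 1.4 -3 0 -0.104;1 1.4 -3 0 -0.104;1 1.4 -3 0 -0.104")

```text
time_s: 2.1
tcp_pos: [571.2, -188.9, 230.1]
orientation: [-2.131, -2.284, -0.005]
contact_force: [0.6, -0.2, -0.8]
opening: 87.5
```

arm_command(targets="1 0 0 0 0;1 0 0 0 0;1 0 0 0 0")

```text
time_s: 2.35
tcp_pos: [572.0, -195.0, 226.5]
orientation: [-2.142, -2.27, -0.0]
contact_force: [0.2, 0.1, 0.5]
opening: 87.1
```

```bash
python3 -c "
from h import *
st()"
```

```text
t 2.35 p [ 572.  -195.   226.5] yaw 93.3 tilt [-0.015  0.014] q [-0.07  0.37 -0.05 -0.01 -1.17 -1.44] F [0.2 0.1 0.5] T [ 0.05 -0.18  0.03] o 87.1
```

arm_command(targets="1 0.05 0.9 0 0.03;1 0.05 0.9 -0.5 0.03;1 0.05 0.9 -1 0.02;1 0 0 -1 0;1 0 0 -1 0;1 0 0 0 0;1 0 0 0 0")

```text
time_s: 2.93
tcp_pos: [571.2, -158.8, 187.7]
orientation: [-2.025, -2.372, 0.002]
contact_force: [-1.1, -0.6, 1.3]
opening: 87.3
```

```bash
python3 -c "
from h import *
st()
cv2.imwrite('pics/t2.png',r.snapshot('top')[:,:,::-1]);cv2.imwrite('pics/s2.png',r.snapshot('side')[:,:,::-1])
a=cv2.imread('pics/top0.png')
f=lambda i,u,v:cv2.resize(np.clip(i[v-50:v+50,u-50:u+50]*1.8,0,255).astype(np.uint8),None,fx=4,fy=4,interpolation=cv2.INTER_CUBIC)
cv2.imwrite('pics/c2.png',np.hstack([f(cv2.imread('pics/t2.png'),348,205),f(cv2.imread('pics/s2.png'),335,190)]))
print(proj('top',[573,-168.5,151]),proj('side',[573,-168.5,151]))"
```

```text
t 2.93 p [ 571.2 -158.8  187.7] yaw 99.0 tilt [-0.018  0.014] q [-0.01  0.38 -0.13 -0.02 -1.08 -1.4 ] F [-1.1 -0.6  1.3] T [-0.02 -0.2   0.01] o 87.3
[348.49241877 203.14050074] [335.12624631 178.04409209]
```

View pics/c2.png

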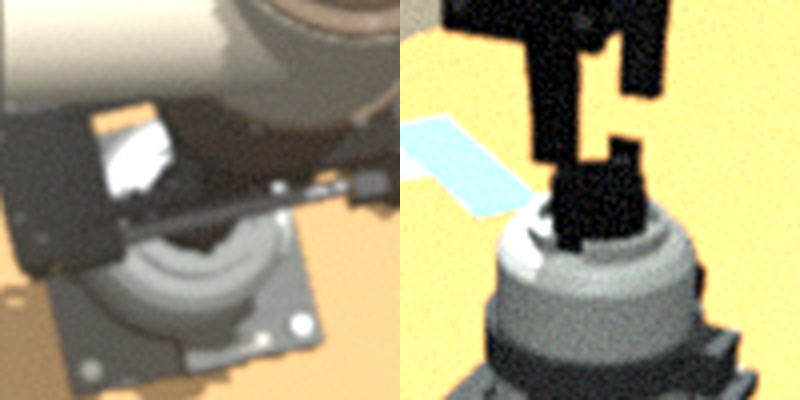

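```bash
python3 -c "
from h import *
s=r.state();M=Ro.from_rotvec(s['orientation']).as_matrix();p=s['tcp_pos']
for sg in(1,-1):
  P=np.array([proj('side',p+M@[sg*a,b,19]) for a in(43.6,58.5) for b in(-9.5,9.5)]);print(np.c_[(P[:,0]-285)*4+400,(P[:,1]-140)*4].round(0).tolist())
# cap model predicted in side0 & top crops
for c in([573,-168.5],[574.8,-169.5],[572,-168]):
  t=np.radians(97.7);X=np.array([*c,0]);ax=np.array([np.cos(t),np.sin(t),0]);ay=np.array([-ax[1],ax[0],0])
  for sg in(1,-1):
    P=np.array([proj('side',X+sg*ax*a+ay*b+[0,0,147]) for a in(29,32) for b in(-9,9)]);Q=np.array([proj('top',X+sg*ax*a+ay*b+[0,0,147]) for a in(29,32) for b in(-9,9)])
    print(c,sg,'side',np.c_[(P[:,0]-285)*4+400,(P[:,1]-140)*4].round(0).tolist(),'top c1',((Q-[300,170])*4.444).round(0).tolist())
"
```

```text
[[574.0, 162.0], [536.0, 155.0], [560.0, 174.0], [522.0, 166.0]]
[[649.0, 98.0], [613.0, 92.0], [661.0, 88.0], [625.0, 82.0]]
[573, -168.5] 1 side [[557.0, 178.0], [591.0, 186.0], [554.0, 181.0], [588.0, 189.0]] top c1 [[141.0, 143.0], [151.0, 184.0], [134.0, 144.0], [144.0, 186.0]]
[573, -168.5] -1 side [[609.0, 135.0], [642.0, 142.0], [611.0, 133.0], [645.0, 139.0]] top c1 [[277.0, 115.0], [287.0, 156.0], [284.0, 113.0], [294.0, 154.0]]
[574.8, -169.5] 1 side [[555.0, 177.0], [589.0, 185.0], [552.0, 179.0], [586.0, 187.0]] top c1 [[143.0, 138.0], [153.0, 180.0], [136.0, 140.0], [146.0, 181.0]]
[574.8, -169.5] -1 side [[607.0, 133.0], [640.0, 140.0], [609.0, 131.0], [643.0, 138.0]] top c1 [[279.0, 110.0], [289.0, 151.0], [286.0, 109.0], [296.0, 150.0]]
[572, -168] 1 side [[558.0, 179.0], [592.0, 187.0], [555.0, 182.0], [590.0, 190.0]] top c1 [[141.0, 145.0], [150.0, 187.0], [134.0, 147.0], [143.0, 188.0]]
[572, -168] -1 side [[610.0, 136.0], [643.0, 143.0], [613.0, 133.0], [646.0, 140.0]] top c1 [[276.0, 117.0], [286.0, 158.0], [283.0, 116.0], [293.0, 157.0]]
```

arm_command(targets="1 0.2 -0.5 -0.5 -0.02;1 0.1 -0.3 -0.5 0;1 0 0 -0.5 0;1 0 0 0 0;1 0 0 0 0;1 0 0 0 0")

```text
time_s: 3.53
tcp_pos: [575.3, -169.7, 172.2]
orientation: [-2.056, -2.347, -0.001]
contact_force: [-0.2, 0.3, 0.3]
opening: 86.6
```

```bash
python3 -c "
from h import *
st()"
```

```text
t 3.53 p [ 575.3 -169.7  172.2] yaw 97.6 tilt [-0.015  0.014] q [-0.02  0.41 -0.13 -0.02 -1.04 -1.41] F [-0.2  0.3  0.3] T [-0.   -0.22  0.03] o 86.6
```

arm_command(targets="1 -0.1 0.05 -0.6 0;1 0 0 -0.6 0;1 0 0 -0.6 0;1 0 0 -0.5 0;1 0 0 -0.3 0;1 0 0 0 0;1 0 0 0 0;1 0 0 0 0")

```text
time_s: 4.2
tcp_pos: [573.9, -169.0, 143.1]
orientation: [-2.056, -2.347, -0.0]
contact_force: [0.2, -0.2, 0.4]
opening: 86.9
```

```bash
python3 -c "
from h import *
st()
cv2.imwrite('pics/s3.png',r.snapshot('side')[:,:,::-1])
i=cv2.imread('pics/s3.png')[140:240,285:385]
cv2.imwrite('pics/c3.png',cv2.resize(np.clip(i*3.,0,255).astype(np.uint8),None,fx=5,fy=5,interpolation=cv2.INTER_CUBIC))
"
```

```text
t 4.2 p [ 573.9 -169.   143.1] yaw 97.6 tilt [-0.016  0.014] q [-0.02  0.43 -0.17 -0.02 -0.98 -1.41] F [ 0.2 -0.2  0.4] T [-0.   -0.24  0.03] o 86.9
```

View pics/c3.png

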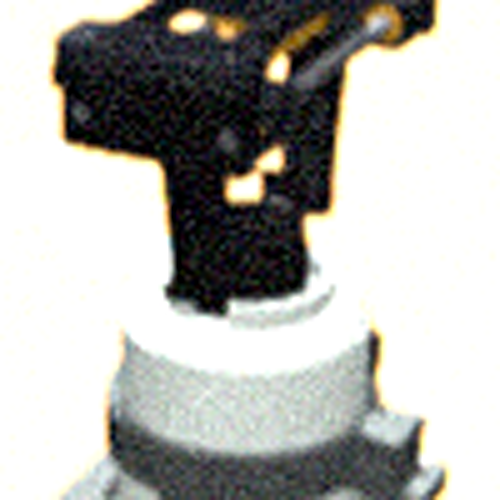

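The side crop shows the fingers straddling the cap above the collar, with no contact. Now I squeeze.

arm_command(targets="-1 0 0 0 0;-1 0 0 0 0;-1 0 0 0 0;-1 0 0 0 0", force=20)

```text
time_s: 4.58
tcp_pos: [574.5, -169.1, 144.2]
orientation: [-2.057, -2.349, -0.002]
contact_force: [-0.1, 0.0, -0.3]
opening: 68.0
```

arm_command(targets="-1 0 0 0 0;-1 0 0 0 0;-1 0 0 0 0;-1 0 0 0 0;-1 0 0 0 0;-1 0 0 0 0")

```text
time_s: 5.08
tcp_pos: [574.6, -169.1, 144.6]
orientation: [-2.057, -2.349, -0.003]
contact_force: [-0.2, 0.1, -0.6]
opening: 52.1
```

```bash
python3 -c "
from h import *
st()"
```

```text
t 5.08 p [ 574.6 -169.1  144.6] yaw 97.6 tilt [-0.013  0.014] q [-0.02  0.43 -0.17 -0.02 -0.98 -1.41] F [-0.2  0.1 -0.6] T [ 0.01 -0.2  -0.03] o 52.1
```

arm_command(targets="-1 0 0 0 0.04;-1 0 0 0 0.04;-1 0 0 0 0.04;-1 0 0 0 0.04;-1 0 0 0 0.04")

```text
time_s: 5.5
tcp_pos: [575.0, -168.9, 144.6]
orientation: [-1.802, -2.551, -0.001]
contact_force: [0.4, 0.4, 0.1]
opening: 52.3
```

```bash
python3 -c "
from h import *
st()"
```

```text
t 5.5 p [ 575.  -168.9  144.6] yaw 109.5 tilt [-0.015  0.011] q [-0.02  0.43 -0.17 -0.01 -0.98 -1.2 ] F [0.4 0.4 0.1] T [ 0.04 -0.23 -0.02] o 52.3
```

arm_command(targets="-1 0 0 0 0.04;-1 0 0 0 0.04;-1 0 0 0 0.04;-1 0 0 0 0.02")

```text
time_s: 5.83
tcp_pos: [575.1, -168.7, 144.6]
orientation: [-1.608, -2.677, 0.001]
contact_force: [0.1, 0.5, 0.1]
opening: 52.3
```

```bash
python3 -c "
from h import *
st()"
```

```text
t 5.83 p [ 575.1 -168.7  144.6] yaw 118.0 tilt [-0.016  0.009] q [-0.02  0.43 -0.17 -0.01 -0.98 -1.06] F [0.1 0.5 0.1] T [ 0.17 -0.17  0.  ] o 52.3
```

arm_command(targets="-1 0 0 0 0.02;-1 0 0 0 0.02;-1 0 0 0 0.02")

```text
time_s: 6.08
tcp_pos: [575.0, -168.7, 144.5]
orientation: [-1.522, -2.727, 0.002]
contact_force: [-0.3, -0.3, 0.3]
opening: 52.5
```

```bash
python3 -c "
from h import *
st()"
```

```text
t 6.08 p [ 575.  -168.7  144.5] yaw 121.7 tilt [-0.017  0.008] q [-0.02  0.43 -0.17 -0.01 -0.98 -0.99] F [-0.3 -0.3  0.3] T [ 0.1  -0.15 -0.06] o 52.5
```

arm_command(targets="-1 0 0 0 0.02;-1 0 0 0 0.02;-1 0 0 0 0.02")

```text
time_s: 6.33
tcp_pos: [575.0, -168.7, 144.6]
orientation: [-1.431, -2.775, 0.003]
contact_force: [-0.1, -0.4, -0.0]
opening: 52.0
```

```bash
python3 -c "
from h import *
st()"
```

```text
t 6.33 p [ 575.  -168.7  144.6] yaw 125.4 tilt [-0.018  0.007] q [-0.02  0.43 -0.17 -0.01 -0.98 -0.93] F [-0.1 -0.4 -0. ] T [ 0.1  -0.08  0.02] o 52.0
```

arm_command(targets="-1 0 0 0 0.02;-1 0 0 0 0.02;-1 0 0 0 0.02;-1 0 0 0 0.02")

```text
time_s: 6.67
tcp_pos: [574.9, -168.9, 144.6]
orientation: [-1.307, -2.836, 0.005]
contact_force: [1.0, 0.4, -0.3]
opening: 52.5
```

```bash
python3 -c "
from h import *
st()"
```

```text
t 6.67 p [ 574.9 -168.9  144.6] yaw 130.5 tilt [-0.019  0.005] q [-0.02  0.43 -0.17 -0.01 -0.98 -0.84] F [ 1.   0.4 -0.3] T [-0.01 -0.09 -0.06] o 52.5
```

arm_command(targets="-1 0 0 0 0.02;-1 0 0 0 0.02;-1 0 0 0 0.02;-1 0 0 0 0.02")

```text
time_s: 7.0
tcp_pos: [574.8, -169.1, 144.6]
orientation: [-1.18, -2.891, 0.006]
contact_force: [-0.3, -0.3, -0.3]
opening: 52.4
```

```bash
python3 -c "
from h import *
st()"
```

```text
t 7.0 p [ 574.8 -169.1  144.6] yaw 135.6 tilt [-0.019  0.003] q [-0.02  0.43 -0.17 -0.   -0.98 -0.76] F [-0.3 -0.3 -0.3] T [ 0.03 -0.06  0.  ] o 52.4
```

arm_command(targets="-1 0 0 0 0.02;-1 0 0 0 0.02;-1 0 0 0 0.02;-1 0 0 0 0.02")

```text
time_s: 7.33
tcp_pos: [574.8, -169.2, 144.6]
orientation: [-1.051, -2.941, 0.008]
contact_force: [-0.1, -0.6, -0.7]
opening: 52.3
```

```bash
python3 -c "
from h import *
st()"
```

```text
t 7.33 p [ 574.8 -169.2  144.6] yaw 140.7 tilt [-0.019  0.002] q [-0.02  0.43 -0.18 -0.   -0.98 -0.67] F [-0.1 -0.6 -0.7] T [-0.07 -0.1   0.01] o 52.3
```

arm_command(targets="-1 0 0 0 0.02;-1 0 0 0 0.02;-1 0 0 0 0.02;-1 0 0 0 0.02")

```text
time_s: 7.67
tcp_pos: [575.0, -169.4, 144.6]
orientation: [-0.919, -2.985, 0.009]
contact_force: [-0.5, 0.3, -0.6]
opening: 52.1
```

```bash
python3 -c "
from h import *
st()"
```

```text
t 7.67 p [ 575.  -169.4  144.6] yaw 145.8 tilt [-0.019 -0.   ] q [-0.02  0.43 -0.18  0.   -0.98 -0.58] F [-0.5  0.3 -0.6] T [-0.08 -0.15 -0.02] o 52.1
```

arm_command(targets="-1 0 0 0 0.02;-1 0 0 0 0.02;-1 0 0 0 0.02;-1 0 0 0 0.02")

```text
time_s: 8.0
tcp_pos: [575.1, -169.5, 144.6]
orientation: [-0.786, -3.024, 0.011]
contact_force: [0.2, -0.7, -1.1]
opening: 52.4
```

```bash
python3 -c "
from h import *
st()"
```

```text
t 8.0 p [ 575.1 -169.5  144.6] yaw 150.9 tilt [-0.019 -0.002] q [-0.02  0.43 -0.18  0.   -0.98 -0.49] F [ 0.2 -0.7 -1.1] T [-0.15 -0.14 -0.04] o 52.4
```

arm_command(targets="-1 0 0 0 0.02;-1 0 0 0 0.02;-1 0 0 0 0.02;-1 0 0 0 0.02")

```text
time_s: 8.33
tcp_pos: [575.2, -169.5, 144.6]
orientation: [-0.651, -3.056, 0.012]
contact_force: [-0.1, -0.5, 0.0]
opening: 52.5
```

```bash
python3 -c "
from h import *
st()"
```

```text
t 8.33 p [ 575.2 -169.5  144.6] yaw 156.0 tilt [-0.018 -0.004] q [-0.01  0.43 -0.18  0.01 -0.98 -0.41] F [-0.1 -0.5  0. ] T [-0.14 -0.18 -0.02] o 52.5
```

arm_command(targets="-1 0 0 0 0.02;-1 0 0 0 0.02;-1 0 0 0 0.02;-1 0 0 0 0.02")

```text
time_s: 8.67
tcp_pos: [575.4, -169.5, 144.6]
orientation: [-0.514, -3.083, 0.013]
contact_force: [0.7, -0.4, 0.3]
opening: 52.4
```

```bash
python3 -c "
from h import *
st()"
```

```text
t 8.67 p [ 575.4 -169.5  144.6] yaw 161.1 tilt [-0.017 -0.006] q [-0.01  0.43 -0.18  0.01 -0.98 -0.32] F [ 0.7 -0.4  0.3] T [-0.12 -0.21 -0.01] o 52.4
```

arm_command(targets="-1 0 0 0 0.02;-1 0 0 0 0.02;-1 0 0 0 0.02;-1 0 0 0 0.02")

```text
time_s: 9.0
tcp_pos: [576.0, -169.5, 144.6]
orientation: [-0.377, -3.104, 0.014]
contact_force: [0.4, -0.8, -1.1]
opening: 52.2
```

```bash
python3 -c "
from h import *
st()
cv2.imwrite('pics/s4.png',r.snapshot('side')[:,:,::-1])
i=cv2.imread('pics/s4.png')[130:230,285:385]
cv2.imwrite('pics/c4.png',cv2.resize(np.clip(i*3.,0,255).astype(np.uint8),None,fx=5,fy=5,interpolation=cv2.INTER_CUBIC))
"
```

```text
t 9.0 p [ 576.  -169.5  144.6] yaw 166.1 tilt [-0.015 -0.007] q [-0.01  0.43 -0.18  0.01 -0.97 -0.23] F [ 0.4 -0.8 -1.1] T [-0.2  -0.31 -0.11] o 52.2
```

View pics/c4.png

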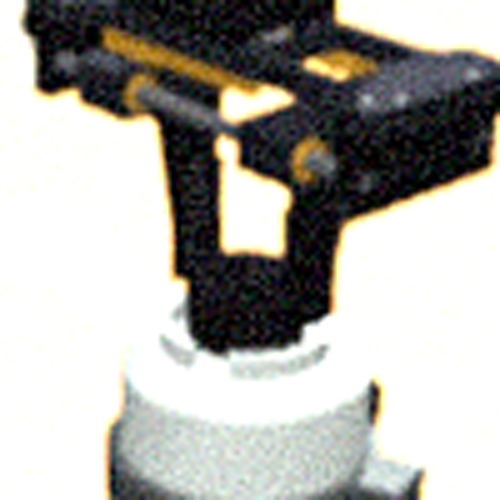

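arm_command(targets="-1 0 0 0 0.015;-1 0 0 0 0.015")

```text
time_s: 9.22
tcp_pos: [576.0, -169.5, 144.6]
orientation: [-0.328, -3.11, 0.014]
contact_force: [0.2, -1.1, -0.8]
opening: 52.1
```

```bash
python3 -c "
from h import *
st()"
```

```text
t 9.22 p [ 576.  -169.5  144.6] yaw 168.0 tilt [-0.015 -0.007] q [-0.01  0.43 -0.18  0.01 -0.97 -0.2 ] F [ 0.2 -1.1 -0.8] T [-0.25 -0.33 -0.38] o 52.1
```

Torque rose from about 0 to −0.38 Nm at 70° of turn, so the stop is felt. I back off slightly and test the lift.

arm_command(targets="-1 0 0 0 -0.015;-1 0 0 0 -0.01;-1 0 0 0 0")

```text
time_s: 9.47
tcp_pos: [576.0, -169.6, 144.6]
orientation: [-0.369, -3.106, 0.014]
contact_force: [0.6, -0.4, -0.3]
opening: 52.4
```

```bash
python3 -c "
from h import *
st()"
```

```text
t 9.47 p [ 576.  -169.6  144.6] yaw 166.4 tilt [-0.015 -0.007] q [-0.01  0.43 -0.18  0.01 -0.97 -0.23] F [ 0.6 -0.4 -0.3] T [-0.12 -0.31 -0.1 ] o 52.4
```

arm_command(targets="-1 0 0 0.12 0;-1 0 0 0.12 0;-1 0 0 0.12 0")

```text
time_s: 9.72
tcp_pos: [575.9, -169.5, 146.3]
orientation: [-0.37, -3.105, 0.013]
contact_force: [2.3, -2.5, -5.4]
opening: 51.9
```

```bash
python3 -c "
from h import *
st()"
```

```text
t 9.72 p [ 575.9 -169.5  146.3] yaw 166.4 tilt [-0.016 -0.006] q [-0.01  0.43 -0.18  0.01 -0.98 -0.23] F [ 2.3 -2.5 -5.4] T [-0.49 -0.84 -0.11] o 51.9
```

arm_command(targets="-1 0 0 0.12 0;-1 0 0 0.12 0")

```text
time_s: 9.88
tcp_pos: [575.9, -169.5, 147.9]
orientation: [-0.37, -3.104, 0.012]
contact_force: [2.8, -1.5, -5.4]
opening: 52.1
```

```bash
python3 -c "
from h import *
st()"
```

```text
t 9.88 p [ 575.9 -169.5  147.9] yaw 166.4 tilt [-0.016 -0.006] q [-0.01  0.43 -0.18  0.01 -0.98 -0.23] F [ 2.8 -1.5 -5.4] T [-0.45 -0.85 -0.12] o 52.1
```

arm_command(targets="-1 0 0 0.12 0;-1 0 0 0.12 0")

```text
time_s: 10.05
tcp_pos: [575.9, -169.5, 150.3]
orientation: [-0.37, -3.104, 0.012]
contact_force: [2.2, -0.8, -2.4]
opening: 52.5
```

```bash
python3 -c "
from h import *
st()
cv2.imwrite('pics/s5.png',r.snapshot('side')[:,:,::-1])
f=lambda n:cv2.resize(np.clip(cv2.imread('pics/'+n)[155:225,300:370]*3.,0,255).astype(np.uint8),None,fx=5.7,fy=5.7,interpolation=cv2.INTER_CUBIC)
cv2.imwrite('pics/c5.png',np.hstack([f('s4.png'),f('s5.png')]))
"
```

```text
t 10.05 p [ 575.9 -169.5  150.3] yaw 166.4 tilt [-0.017 -0.006] q [-0.01  0.43 -0.17  0.01 -0.99 -0.23] F [ 2.2 -0.8 -2.4] T [-0.23 -0.57 -0.06] o 52.5
```

View pics/c5.png

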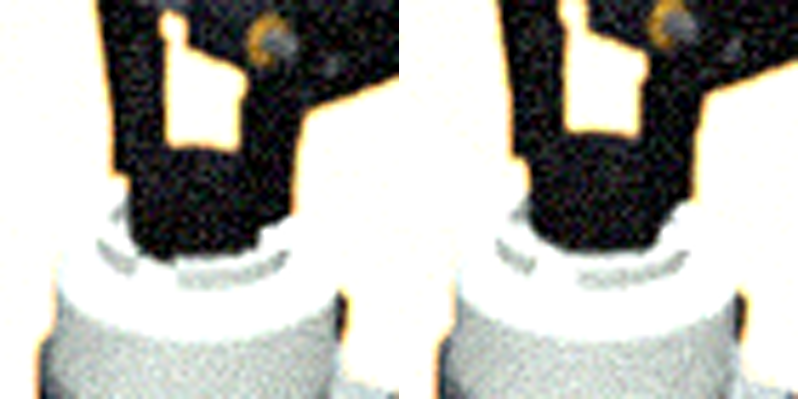

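The cap rises with the fingers: its top edge goes from row 148 to 132 in the crop, about 5 mm. The force is falling, so it is free.

arm_command(targets="-1 0 0 0.2 0;-1 0 0 0.3 0;-1 0 0 0.4 0;-1 0 0 0.4 0")

```text
time_s: 10.43
tcp_pos: [574.4, -169.0, 165.7]
orientation: [-0.367, -3.101, 0.013]
contact_force: [0.0, -0.0, -1.2]
opening: 52.1
```

arm_command(targets="-1 0 0 0.5 0;-1 0 0 0.7 0;-1 0 0 1 0;-1 0 0 1 0;-1 0 0 1 0;-1 0 0 1 0;-1 0 0 0.3 0;-1 0 0 0 0;-1 0 0 0 0")

```text
time_s: 11.18
tcp_pos: [574.8, -168.8, 231.4]
orientation: [-0.367, -3.107, 0.012]
contact_force: [0.9, -0.3, -0.5]
opening: 52.4
```

```bash
python3 -c "
from h import *
st()"
```

```text
t 11.18 p [ 574.8 -168.8  231.4] yaw 166.5 tilt [-0.014 -0.006] q [-0.01  0.35 -0.07  0.01 -1.16 -0.23] F [ 0.9 -0.3 -0.5] T [ 0.08 -0.08  0.04] o 52.4
```

arm_command(targets="-1 -0.3 1.5 0 0;-1 -0.6 3 0.05 0;-1 -0.6 3.5 0.05 0;-1 -0.6 3.5 0.05 0;-1 -0.6 3.5 0.05 0;-1 -0.6 3.5 0.05 0;-1 -0.6 3.5 0.05 0;-1 -0.6 3.5 0.05 0;-1 -0.6 3.5 0.05 0;-1 -0.6 3.5 0.05 0;-1 -0.5 2.5 0 0;-1 -0.3 1.5 0 0")

```text
time_s: 12.18
tcp_pos: [501.2, 207.1, 228.8]
orientation: [-0.382, -3.092, 0.02]
contact_force: [0.3, -0.5, -0.5]
opening: 52.3
```

arm_command(targets="-1 0 0.7 0 0;-1 0 0 0 0;-1 0 0 0 0;-1 0 0 0 0")

```text
time_s: 12.52
tcp_pos: [499.8, 216.4, 226.7]
orientation: [-0.374, -3.09, 0.024]
contact_force: [0.2, 0.4, -0.2]
opening: 52.4
```

```bash
python3 -c "
from h import *
st()"
```

```text
t 12.52 p [499.8 216.4 226.7] yaw 166.2 tilt [-0.03  -0.012] q [ 0.7   0.28 -0.19 -0.01 -1.14 -0.94] F [ 0.2  0.4 -0.2] T [ 0.06 -0.1  -0.02] o 52.4
```

arm_command(targets="-1 0.2 0.6 -1 0;-1 0.2 0.6 -1.8 0;-1 0 0.2 -2 0;-1 0 0 -2 0;-1 0 0 -2 0;-1 0 0 -2 0;-1 0 0 -1.8 0;-1 0 0 -1 0;-1 0 0 -0.5 0;-1 0 0 0 0;-1 0 0 0 0")

```text
time_s: 13.43
tcp_pos: [507.0, 220.9, 74.8]
orientation: [-0.402, -3.087, 0.025]
contact_force: [0.7, 0.1, -1.0]
opening: 52.3
```

```bash
python3 -c "
from h import *
st()
cv2.imwrite('pics/s6.png',r.snapshot('side')[:,:,::-1])
i=cv2.imread('pics/s6.png')[220:420,100:340]
cv2.imwrite('pics/c6.png',cv2.resize(np.clip(i*2.,0,255).astype(np.uint8),None,fx=3,fy=3,interpolation=cv2.INTER_CUBIC))
"
```

```text
t 13.43 p [507.  220.9  74.8] yaw 165.2 tilt [-0.031 -0.012] q [ 0.7   0.46 -0.35 -0.01 -0.8  -0.95] F [ 0.7  0.1 -1. ] T [ 0.08 -0.16  0.04] o 52.3
```

View pics/c6.png

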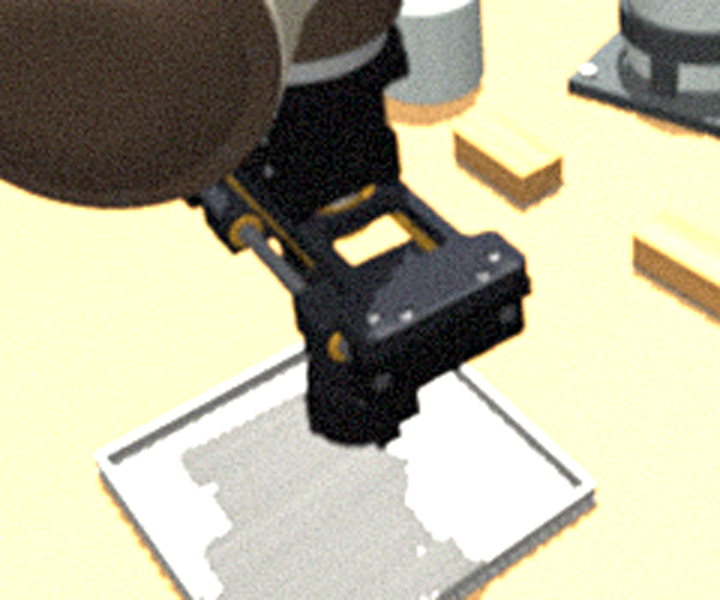

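The cap is held above the middle of the tray. I lower it in steps until contact.

arm_command(targets="-1 -0.1 0.4 -0.6 0;-1 -0.1 0.4 -0.6 0;-1 0 0 -0.6 0;-1 0 0 -0.4 0;-1 0 0 -0.2 0;-1 0 0 0 0")

```text
time_s: 13.98
tcp_pos: [506.6, 231.3, 51.6]
orientation: [-0.402, -3.092, 0.017]
contact_force: [0.3, 0.4, -0.5]
opening: 52.4
```

```bash
python3 -c "
from h import *
st()"
```

```text
t 13.98 p [506.6 231.3  51.6] yaw 165.2 tilt [-0.025 -0.008] q [ 0.71  0.49 -0.36 -0.02 -0.74 -0.96] F [ 0.3  0.4 -0.5] T [ 0.06 -0.15 -0.  ] o 52.4
```

arm_command(targets="-1 0 0 -0.3 0;-1 0 0 -0.3 0;-1 0 0 -0.2 0;-1 0 0 -0.1 0;-1 0 0 0 0")

```text
time_s: 14.4
tcp_pos: [506.7, 231.4, 41.8]
orientation: [-0.402, -3.092, 0.016]
contact_force: [-0.7, -0.6, -1.3]
opening: 52.2
```

```bash
python3 -c "
from h import *
st()"
```

```text
t 14.4 p [506.7 231.4  41.8] yaw 165.2 tilt [-0.024 -0.007] q [ 0.71  0.51 -0.37 -0.02 -0.72 -0.96] F [-0.7 -0.6 -1.3] T [ 0.09 -0.1   0.06] o 52.2
```

arm_command(targets="-1 0 0 -0.1 0;-1 0 0 -0.1 0")

```text
time_s: 14.57
tcp_pos: [506.9, 231.5, 39.9]
orientation: [-0.402, -3.093, 0.016]
contact_force: [0.5, 0.4, -0.8]
opening: 52.5
```

```bash
python3 -c "
from h import *
st()"
```

```text
t 14.57 p [506.9 231.5  39.9] yaw 165.2 tilt [-0.024 -0.007] q [ 0.71  0.51 -0.37 -0.02 -0.71 -0.96] F [ 0.5  0.4 -0.8] T [ 0.13 -0.12  0.05] o 52.5
```

arm_command(targets="-1 0 0 -0.07 0;-1 0 0 -0.07 0")

```text
time_s: 14.73
tcp_pos: [507.0, 231.5, 38.5]
orientation: [-0.402, -3.093, 0.016]
contact_force: [-1.0, -0.4, 3.3]
opening: 52.1
```

```bash
python3 -c "
from h import *
st()"
```

```text
t 14.73 p [507.  231.5  38.5] yaw 165.2 tilt [-0.024 -0.007] q [ 0.71  0.51 -0.37 -0.02 -0.71 -0.96] F [-1.  -0.4  3.3] T [ 0.1   0.29 -0.04] o 52.1
```

Floor contact: Fz is +3.3 N at z 38.5, as predicted. I release.

arm_command(targets="-0.1 0 0 0 0;0.2 0 0 0 0;0.4 0 0 0 0;0.6 0 0 0 0;0.8 0 0 0 0;1 0 0 0 0;1 0 0 0 0;1 0 0 0 0;1 0 0 0 0;1 0 0 0 0")

```text
time_s: 15.57
tcp_pos: [507.7, 231.9, 39.3]
orientation: [-0.401, -3.095, 0.014]
contact_force: [-0.5, 0.8, 0.2]
opening: 86.4
```

```bash
python3 -c "
from h import *
st()"
```

```text
t 15.57 p [507.7 231.9  39.3] yaw 165.2 tilt [-0.022 -0.006] q [ 0.71  0.51 -0.37 -0.02 -0.71 -0.96] F [-0.5  0.8  0.2] T [ 0.11 -0.11  0.03] o 86.4
```

arm_command(targets="1 0 0 0.3 0;1 0 0 0.6 0;1 0 0 1 0;1 0 0 1.5 0;1 0 0 2 0;1 0 0 2 0;1 0 0 2 0;1 0 0 2 0;1 0 0 2 0;1 0 0 1 0;1 0 0 0 0;1 0 0 0 0")

```text
time_s: 16.57
tcp_pos: [507.1, 230.9, 199.7]
orientation: [-0.401, -3.1, 0.007]
contact_force: [0.4, -1.0, -0.5]
opening: 87.1
```

```bash
python3 -c "
from h import *
st()
S=r.snapshot('side')[:,:,::-1]
cv2.imwrite('pics/e.png',np.hstack([cv2.resize(S,None,fx=1.4,fy=1.4)]))"
```

```text
t 16.57 p [507.1 230.9 199.7] yaw 165.2 tilt [-0.016 -0.002] q [ 0.71  0.31 -0.21 -0.01 -1.06 -0.97] F [ 0.4 -1.  -0.5] T [ 0.05 -0.14  0.04] o 87.1
```

View pics/e.png

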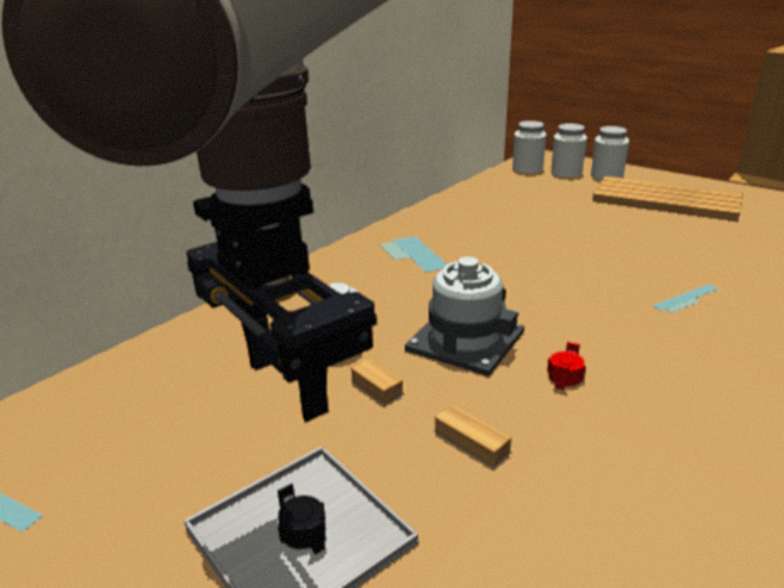

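The final picture shows the cap upright in the tray at (302,522), the canister open with its bare neck at (468,280), the cup and blocks in place, and the gripper clear.

```bash
python3 -c "
from rig import r
r.sign_off()"
```

```text
the job is handed in; nothing more can be done
```

The cap is off the canister and standing upright in the steel tray, and the job is handed in at about 16.6 s of the 72 s allowed.

- **Squeeze:** I gripped the two tabs with 20 N, and the fingers closed to about 52 mm, so the tabs were fully in.
- **Turn:** I turned the cap anticlockwise in small steps. At about 70° the torque rose from near zero to 0.38 Nm, which I took as the stop, and I backed off about 1.6°.
- **Lift:** The first 3 mm met a steady drag of about 5 N. It fell away as the cap came free, and a crop showed the cap rising with the fingers.
- **Placing:** I lowered the cap until the wrist felt 3.3 N of floor contact, at the height I had predicted. I then opened the gripper and backed away about 160 mm.

**Last checks:** The final side picture shows the cap upright in the tray and the canister's neck bare. Both sanding blocks are where they were, by eye. The arm hides most of the spray cup in that view, but nothing went near it. The gripper was touching nothing, and no check failed. Camera estimates of the cap's position differed by a few mm. The gripper's sideways force stayed within 1 N as it closed and within about 3 N during the lift.

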